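# Close and lock the vial drawer

## Robot

A 6-joint arm with a two-finger parallel gripper is mounted at the origin on the work surface. World frame = base frame: x ahead of the robot, y to its left, z up, the work surface at z = 0. Lengths are in m, angles in rad, forces in N, time in s.
With the tool pointing down it reaches from about 0.35 to 0.8 m from the base axis. Payload 7.3 kg.
Tool frame: the origin (TCP) lies on the centre line of the jaws, within the pads' length; the fingertips stand 11 mm ahead of it and the grasp point (between the pads) lies 8 mm behind it; z points along the fingers, y is the line along which they close (so a half turn about z gives the same grasp; the last joint's range is limited). The gripper opens to 85 mm and grips with 20 to 120 N. Pads are 22 mm wide; open, the fingers measure 114 mm over their backs; the gripper's body (76 mm by 85 mm) begins 54 mm behind the grasp point. The pads swing forward as they close: fully open they stand 13 mm farther back than shut.
Start: joints at [-1.493, 0.342, 1.524, -0, 1.275, -0.146], TCP at [0.117, -0.512, 0.242] pointing down, gripper open.
Joint ranges: [-2.53, 2.53], [-0.77, 2.02], [0.04, 2.7], [-1, 4.14], [0.28, 2.66], [-3.11, 3.11]. Speed limits (rad/s): [2.57, 2.57, 3.14, 3.14, 3.14, 3.14].

## Interface

Orientations are given as a unit quaternion [x, y, z, w].
In Python, from workcell import reach, move_straight, movej, command_gripper, hold, solve_ik, read_state, get_image, camera_model, PlanningError, finish_job, search_frame, masks_of gives the robot as it stands. Calls block until the motion is done:
- reach(position, orientation): joint-space move of the TCP to a pose.
- move_straight(position, orientation=None, speed=0.15, max_force=None): straight line of the TCP; orientation=None keeps the orientation; speed is the mean speed in m/s. With max_force (N) it stops when the force on the tool has changed by that much, and returns True; else False.
- movej(angles): joint-space move.
- command_gripper(opening, force=None): finger opening in m; force is the grip in N (None keeps the last); returns when the fingers have stopped.
- hold(seconds).
- solve_ik(position, orientation): joint angles nearest the present ones, or None.
- read_state(): the state.
- get_image(name): name is "side" or "top" or "wrist"; returns (picture, depth): 384x512x3 uint8, red, green, blue; 384x512 float32, m along the optical axis (not along the pixel's ray), 0 where there is no reading.
- camera_model(name): a dict with "K" (3x3 intrinsics, pixels), "R" (3x3) and "t" (3): a world point X has camera coordinates R X + t; the wrist camera has in their place "tool_from_camera" (4x4, takes a point from camera to tool coordinates, whose origin is the TCP and whose axes are the flange's). Camera axes: x right, y down, z forward; pixel columns grow to the right and rows downward; lengths in m; the calibration is good to about 2 mm. A picture is of the moment at which its call begins: read the wrist's pose just before it. camera_model takes no time and is no camera call.
A pose or a line that the arm cannot do raises PlanningError and nothing moves.
- finish_job(): hands the job in; it is judged then, once.
Trained networks look in the newest picture that a camera, given by its name, has taken for a name from the list of things; names that differ only in an ending like _2 or _b are one class to them, and where a whole thing is asked for, a point or a joint stands for the part that bears it (a point fixed in the world has none). Each returns a list of dicts, best first, with "confidence" (0 to 1); they miss things now and then, are a little off and sometimes report something else, mostly with a low value. They report only what shows in the picture. A call takes as long as a camera call.
- search_frame(name, camera): "rect" ([left, top, right, bottom] in pixels, round what is visible of it).
- masks_of(name, camera): "mask" (384x512 bool, what is visible of it) and "rect" ([left, top, right, bottom] in pixels, round what is visible of it).
The state is a dict: "time_s": time; "joint_positions": joint angles; "dq": joint speeds; "tau": joint torques, N m; "eef_pos": TCP position; "eef_rot": TCP orientation; "contact_force": force on the tool from outside, world axes, zero at the start; "torque": the same for the moment, N m; "grip_width": finger opening in m; "grip_force": force on a finger pad.
Only numpy, scipy, OpenCV 4.12 (cv2) and the standard library are available. Lean on these libraries where they do the work, as an engineer would, in place of code of your own. Each camera call takes 0.05 s, during which the arm holds its last target. There are 200 camera calls.

## Task

One of the two vial modules has been left with its drawer open. Push that drawer fully home, then lock it: pull its steel toggle bat outward along its own length, flip it over to the drawer side and let it spring back down into its notch, like the bat of the neighbouring module. Leave the neighbouring module shut and locked, and leave the loose things on the bench where they are.

Things in the scene. Friction and masses are not known exactly. Their poses are not given: they have to be found in the camera images.
- open_module: Low white vial module fixed to the bench, 150 mm wide (y), 100 high; housing from x = -90 to +110 mm. Origin: on the bench under its toggle. x axis points away from its drawer front (which is on the robot's side), z up. This one's drawer stands 25 to 50 mm open and its bat leans away from the drawer front (unlocked).
- open_drawer (a joint): Opening of that drawer in m: 0 fully home, grows as it comes out towards -x of the module. Slides with about 1.5 N of friction against a firm stop at 0; does not spring back. The toggle cannot be flipped over unless the drawer is home (an inner bar blocks it).
- open_drawer_front (a point): Centre of the flat outer face of that drawer's grey front panel (150 mm wide, from 6 to 94 mm above the bench; a 1.5 mm proud white strip 80 x 14 mm at 66 mm height). This point is 50 mm above the bench, x axis = pushing direction; 102 mm before the module's origin when home.
- open_flip (a joint): Swing of that toggle bat in rad: 0 leaning 0.4 rad away from the drawer (unlocked, as it starts), 0.4 upright, 0.8 leaning 0.4 rad towards the drawer (locked). Light friction (0.05 N m), stays where it is left. Held by its pin against the humps beyond about 0.03 rad of play at either end unless the bat is pulled out.
- open_pull (a joint): How far that bat is pulled out along its own length, in m: 0 down in a notch, 0.012 at its stop. It must be out by 8 mm or more for the pin to clear the humps. Spring return: 3 N at 0, 8 N at the stop. Let go over a hump, it rests on the hump and is not locked.
- open_bat_grip (a point): Middle of the flat steel paddle at the bat's end: 24 mm (x) x 14 mm (y) x 46 mm (along the bat), with 14 mm across its two flat sides; moves and leans with the bat. z axis points outward along the bat, y along the swing axis. 97 mm from the swing axis when the bat is down, up to 109 mm pulled out. Below the paddle is an 11 mm round stem.
- open_pivot (a point): Fixed point on that toggle's swing axis (along module y), inside the module, 70 mm straight above its origin. Over it, on the top, stand two steel lock plates along x, 64 mm long, 10 to 15 mm either side of the middle, tops 122 mm above the bench, each with a hump between two notches; the bat stands between them, its 33 mm cross pin (along y) lying in a notch.
- shut_module: Low white vial module fixed to the bench, 150 mm wide (y), 100 high; housing from x = -90 to +110 mm. Origin: on the bench under its toggle. x axis points away from its drawer front (which is on the robot's side), z up. The same kind of module as the other; this one's drawer is shut and its bat leans towards its drawer, locked. To be left alone.
- shut_drawer (a joint): Opening of the neighbour's drawer (m), 0 = home, as it starts.
- shut_flip (a joint): Swing of the neighbour's bat (rad), starts locked at about 0.8.
- shut_pull (a joint): Pull-out of the neighbour's bat (m), starts at 0.
- vial1: Loose capped glass vial, standing, 29 mm across, 70 mm high; origin at the centre of its underside. Leave it.
- vial2: Another vial of the same size, standing. Leave it.
- screwdriver: Loose wooden-handled screwdriver, 190 mm long, lying on the bench; its x axis points along it to the tip. Leave it.
- vial_rack: Loose white vial rack, 100 x 210 x 28 mm, with two rows of small vials up to 57 mm high; origin at the centre of its underside. Leave it.

How it is judged:
By the outcome, as a careful person would: the job done as asked, in the order asked, and still so for the second after the job is handed in, with the robot touching nothing.
It also fails if it takes over 54 s, if anything falls off the work surface, if the arm or the gripper's body presses on something with over 40 N, if the wrist force passes 120 N, or if a joint passes its speed limit or range.

## Working session

There is one attempt and no reset: what is moved stays moved. The work goes in short steps, each a Python script; the robot and the scene stay as the last script left them, time stands still between calls to the robot, and variables do not carry over. Pictures are saved under pics/ and viewed, at most 10 in all, crops included, and the job is handed in when it is done.

```bash
ls; mkdir -p pics
python3 - <<'E'
from workcell import *
import cv2,numpy as np
for c in ["top","side"]:
    p,d=get_image(c); cv2.imwrite(f"pics/{c}0.png",p[:,:,::-1]); np.savez(f"{c}0.npz",p=p,d=d)
    m=camera_model(c); print(c,m["K"].tolist(),np.round(m["R"],3).tolist(),np.round(m["t"],3).tolist())
    for n in ["open_module","open_drawer_front","open_bat_grip","shut_module","vial1","screwdriver","vial_rack"]:
        print(n,[(np.round(r["rect"]).tolist(),round(r["confidence"],2)) for r in search_frame(n,c)][:4])
print(read_state())
E
```

```text
pics
workcell.py
top [[407.87432803243405, 0.0, 255.9580041740282], [0.0, 407.87432803243405, 189.60017099065854], [0.0, 0.0, 1.0]] [[-0.007, -1.0, 0.016], [-0.993, 0.005, -0.118], [0.118, -0.017, -0.993]] [0.009, 0.574, 1.155]
open_module [([274.0, 141.0, 343.0, 233.0], 0.88)]
open_drawer_front [([284.0, 210.0, 339.0, 233.0], 0.71), ([120.0, 183.0, 131.0, 217.0], 0.17)]
open_bat_grip [([301.0, 159.0, 312.0, 177.0], 0.44)]
shut_module [([178.0, 135.0, 240.0, 219.0], 0.92), ([120.0, 154.0, 130.0, 216.0], 0.52)]
vial1 [([112.0, 228.0, 127.0, 239.0], 0.59), ([91.0, 199.0, 107.0, 215.0], 0.48)]
screwdriver [([119.0, 183.0, 129.0, 216.0], 0.83)]
vial_rack [([364.0, 193.0, 439.0, 228.0], 0.8)]
side [[500.01853353696436, 0.0, 261.3434823287003], [0.0, 500.01853353696436, 190.10647405311238], [0.0, 0.0, 1.0]] [[-0.973, -0.229, 0.007], [-0.166, 0.683, -0.711], [0.158, -0.693, -0.703]] [0.536, 0.175, 1.351]
open_module [([222.0, 144.0, 302.0, 208.0], 0.92)]
open_drawer_front [([240.0, 139.0, 255.0, 163.0], 0.35)]
open_bat_grip [([239.0, 140.0, 254.0, 160.0], 0.7)]
shut_module [([177.0, 202.0, 
[... 281 characters left out ...]
'time_s': 0.8, 'joint_positions': array([-1.49300463e+00,  3.41953092e-01,  1.52410858e+00, -1.79205901e-05,
        1.27540274e+00, -1.46033155e-01]), 'dq': array([ 0.00016698, -0.00029476,  0.00015253, -0.00227615, -0.00048996,
       -0.00178129]), 'tau': array([ 1.48337182e-03, -4.33517396e+01, -2.46261531e+01, -6.88137879e-05,
        1.62091478e-04, -9.06081141e-06]), 'eef_pos': array([ 0.11652985, -0.51191553,  0.24234287]), 'eef_rot': array([ 9.93744044e-01,  1.11681557e-01, -1.07548904e-05,  6.37935373e-05]), 'contact_force': array([-0.43085971, -0.62827504,  0.88363541]), 'torque': array([ 0.01606462,  0.0364641 , -0.00836947]), 'grip_force': 0.0, 'grip_width': 0.08549244172399581}
```

Run:
```python
import cv2
a=cv2.imread("pics/top0.png")[110:260,80:450]; b=cv2.imread("pics/side0.png")[90:380,150:350]
cv2.imwrite("pics/t1.png",cv2.resize(a,None,fx=2.16,fy=2.16,interpolation=2)); cv2.imwrite("pics/s1.png",cv2.resize(b,None,fx=2,fy=2,interpolation=2))
```

```text
(no output)
```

View pics/t1.png

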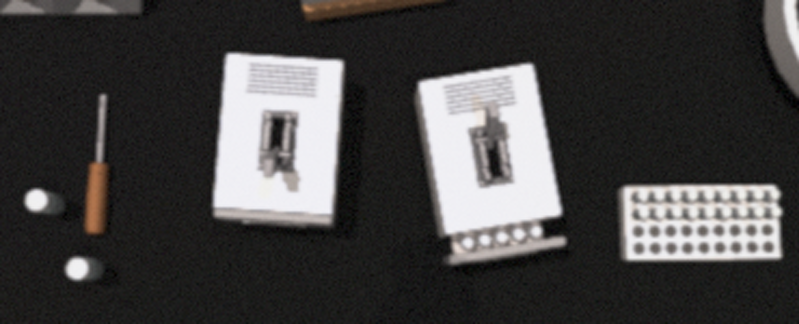

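View pics/s1.png

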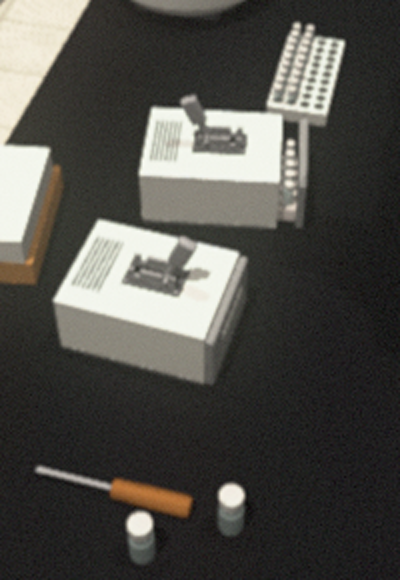

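```bash
cat > h.py <<'E'
from workcell import *
import numpy as np, cv2
from scipy.spatial.transform import Rotation as Rn
def cloud(d,K,R,t):
    v,u=np.mgrid[:384,:512]; ray=np.stack([(u-K[0,2])/K[0,0],(v-K[1,2])/K[1,1],np.ones(u.shape)],-1)
    return (ray*d[...,None]-t)@R   # R^T (Xc - t)
def wristRt(s):
    T=np.array(camera_model("wrist")["tool_from_camera"]); R0=Rn.from_quat(s["eef_rot"]).as_matrix()
    A=R0@T[:3,:3]; p=R0@T[:3,3]+s["eef_pos"]; return A.T,-A.T@p
def pose_top(W,ok):
    """fit housing top (z~0.1): minAreaRect -> centre, size, yaw of the long axis"""
    P=W[ok&(np.abs(W[...,2]-0.1)<0.008)][:,:2]
    (c,s,a)=cv2.minAreaRect((P*1000).astype(np.float32)); return np.array(c)/1000,s,a,len(P)
E
python3 - <<'E'
from h import *
for c in ["top","side"]:
    z=np.load(f"{c}0.npz"); m=camera_model(c); W=cloud(z["d"],np.array(m["K"]),np.array(m["R"]),np.array(m["t"]))
    get_image(c)
    for n in ["open_module","shut_module"]:
        r=masks_of(n,c)[0]; k=r["mask"]&(z["d"]>0)
        P=W[k]; print(c,n,r["rect"],"zmed",np.median(P[:,2]),pose_top(W,cv2.erode(k.astype(np.uint8),np.ones((2,2)))>0))
        hi=P[P[:,2]>0.14]; print(" bat",len(hi),np.round(hi.mean(0),3) if len(hi) else "",np.round(hi.min(0),3),np.round(hi.max(0),3))
print(np.round(camera_model("wrist")["tool_from_camera"],3), camera_model("wrist")["K"])
E
```

```text
top open_module [272.4, 136.2, 346.2, 233.7] zmed 0.09871561481882885 (array([ 0.57858142, -0.13442712]), (238.15203857421875, 150.76182556152344), 9.44916820526123, 3644)
 bat 94 [ 0.624 -0.126  0.169] [ 0.607 -0.134  0.141] [ 0.642 -0.119  0.185]
top shut_module [178.4, 132.5, 240.4, 218.5] zmed 0.09931936341322302 (array([0.61201172, 0.13832935]), (149.18344116210938, 211.77139282226562), 86.04443359375, 3684)
 bat 76 [0.569 0.141 0.173] [0.554 0.133 0.143] [0.586 0.148 0.187]
side open_module [259.8, 328.4, 272.8, 356.7] zmed 0.04532366626766872 (array([0., 0.]), (0.0, 0.0), 0.0, 0)Traceback (most recent call last):
  File "<stdin>", line 8, in <module>
    return umr_minimum(a, axis, None, out, keepdims, initial, where)
ValueError: zero-size array to reduction operation minimum which has no identity
```

Run:
```python
from h import *
m=camera_model("wrist"); T=np.array(m["tool_from_camera"]); K=np.array(m["K"]); print(np.round(T,3).tolist(), np.round(K,1).tolist())
yaw=np.deg2rad(9.45); X=np.array([np.cos(yaw),np.sin(yaw),0]); Z=np.array([0,0,1.]); Y=np.cross(Z,X)
R=np.stack([X,-Y,-Z],1); q=Rn.from_matrix(R).as_quat()
# aim optical axis at drawer-side of the module, z=0.1
tgt=np.array([0.57,-0.135,0.1]); 
a=R@T[:3,2]; c=R@T[:3,3]; h=0.36
p=np.array([0,0,h]); o=p+c; s=(o[2]-0.1)/-a[2]; hit=o+s*a; p[:2]=tgt[:2]-hit[:2]; print(p,a, solve_ik(p,q))
reach(p,q); hold(0.3)
s=read_state(); im,d=get_image("wrist"); Rw,tw=wristRt(s)
np.savez("w1.npz",p=im,d=d,R=Rw,t=tw); cv2.imwrite("pics/w1.png",im[:,:,::-1])
print(s["time_s"],s["eef_pos"])
W=cloud(d,K,Rw,tw); ok=d>0
r=masks_of("open_module","wrist"); print([(x["rect"],x["confidence"]) for x in r])
k=r[0]["mask"]&ok; print(pose_top(W,k))
```

```text
[[0.001, -0.958, -0.288, 0.074], [1.0, 0.001, -0.0, 0.001], [0.0, -0.288, 0.958, -0.132], [0.0, 0.0, 0.0, 1.0]] [[324.1, 0.0, 254.3], [0.0, 324.1, 198.7], [0.0, 0.0, 1.0]]
[ 0.61286908 -0.12700581  0.36      ] [-0.28416056 -0.04721657 -0.95761337] [-3.26710467e-01  4.91345683e-01  9.75122233e-01 -4.44089210e-16
  1.67512474e+00  1.07915225e+00]
3.6333 [ 0.61275494 -0.1274542   0.35998317]
[([191.8, 91.6, 323.2, 269.2], 0.63)]
(array([ 0.58146515, -0.13675606]), (238.12037658691406, 149.88052368164062), 9.200580596923828, 18725)
```

View pics/w1.png

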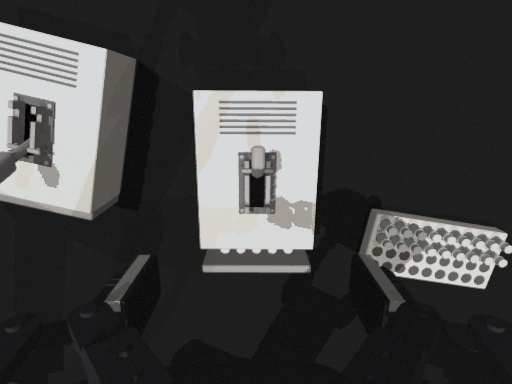

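Run:
```python
from h import *
K=np.array(camera_model("wrist")["K"])
z=np.load("w1.npz"); W=cloud(z["d"],K,z["R"],z["t"]); 
zt=np.load("top0.npz"); m=camera_model("top"); Wt=cloud(zt["d"],np.array(m["K"]),np.array(m["R"]),np.array(m["t"]))
for name,W,d in (("wrist",W,z["d"]),("top",Wt,zt["d"])):
    near=(d>0)&(np.hypot(W[...,0]-.585,W[...,1]+.135)<.2)
    P=W[near]; top=P[np.abs(P[:,2]-np.median(P[np.abs(P[:,2]-.1)<.01][:,2]))<.005]; print(name,"ztop",np.median(top[:,2]))
    # yaw from the two long side edges of the housing
    g=np.deg2rad(9.3)
    for it in range(3):
        X=np.array([np.cos(g),np.sin(g)]);Y=np.array([-X[1],X[0]]); u=top[:,:2]@X; v=top[:,:2]@Y
        um=np.percentile(u,99.9)
        L=[];H=[];U=np.arange(um-.17,um-.01,.005)
        for a in U:
            s=v[np.abs(u-a)<.004]; L.append(s.min());H.append(s.max())
        kl=np.polyfit(U,L,1);kh=np.polyfit(U,H,1); g+=(kl[0]+kh[0])/2
    X=np.array([np.cos(g),np.sin(g)]);Y=np.array([-X[1],X[0]]); u=top[:,:2]@X; v=top[:,:2]@Y
    vc=(np.median(L)+np.median(H))/2; far=np.median([u[np.abs(v-b)<.004].max() for b in np.arange(vc-.06,vc+.06,.01)])
    O=X*(far-.11)+Y*vc
    print(" yaw",np.rad2deg(g),kl[0],kh[0],"width",np.median(H)-np.median(L),"origin",O)
    q=P.copy(); q[:,:2]=(P[:,:2]-O)@np.stack([X,Y],1)
    h=np.histogram(q[(np.abs(q[:,2]-.094)<.01)&(np.abs(q[:,1])<.06)][:,0],bins=np.arange(-.16,.12,.005))
    print(" xh",[(round(b,3),c) for b,c in zip(h[1],h[0])][:16])
    b=q[(q[:,2]>.13)&(np.abs(q[:,1])<.04)]; print(" bat n",len(b),"min",b.min(0),"max",b.max(0),"med",np.median(b,0))
    pl=q[(q[:,2]>.112)&(q[:,2]<.128)&(np.abs(q[:,1])<.03)]; print(" plates",pl.min(0),pl.max(0))
    f=q[(q[:,0]<-.1)&(q[:,2]>.085)&(q[:,2]<.1)&(np.abs(q[:,1])<.08)]; print(" front",np.percentile(f,[1,5,50,95],axis=0).round(4).tolist())
```

```text
wrist ztop 0.09999054315078901Traceback (most recent call last):
  File "<stdin>", line 18, in <module>
    return umr_maximum(a, axis, None, out, keepdims, initial, where)
ValueError: zero-size array to reduction operation maximum which has no identity
```

```bash
cat > fit.py <<'E'
from h import *
def fit(name,W,d,c=(.585,-.135),verbose=True):
    near=(d>0)&(np.hypot(W[...,0]-c[0],W[...,1]-c[1])<.165)
    P=W[near]; top=P[np.abs(P[:,2]-np.median(P[np.abs(P[:,2]-.1)<.01][:,2]))<.005]; print(name,"ztop",np.median(top[:,2]))
    g=np.deg2rad(9.3)
    for it in range(3):
        X=np.array([np.cos(g),np.sin(g)]);Y=np.array([-X[1],X[0]]); u=top[:,:2]@X; v=top[:,:2]@Y
        um=np.percentile(u,99.5); U=np.arange(um-.17,um-.01,.005)
        S=[v[np.abs(u-a)<.004] for a in U]; L=[s.min() for s in S]; H=[s.max() for s in S]
        kl=np.polyfit(U,L,1);kh=np.polyfit(U,H,1); g+=(kl[0]+kh[0])/2
    X=np.array([np.cos(g),np.sin(g)]);Y=np.array([-X[1],X[0]]); u=top[:,:2]@X; v=top[:,:2]@Y
    vc=(np.median(L)+np.median(H))/2; far=np.median([u[np.abs(v-b)<.004].max() for b in np.arange(vc-.06,vc+.06,.01)])
    O=X*(far-.11)+Y*vc
    print(" yaw",np.rad2deg(g),kl[0],kh[0],"width",np.median(H)-np.median(L),"origin",O)
    q=P.copy(); q[:,:2]=(P[:,:2]-O)@np.stack([X,Y],1)
    if verbose:
        h=np.histogram(q[(np.abs(q[:,2]-.094)<.01)&(np.abs(q[:,1])<.06)][:,0],bins=np.arange(-.16,-.07,.005))
        print(" xh",[(round(float(b),3),int(c)) for b,c in zip(h[1],h[0])])
        b=q[(q[:,2]>.135)&(np.abs(q[:,1])<.04)]; print(" bat n",len(b),np.percentile(b,[2,50,98],axis=0).round(4).tolist())
        pl=q[(q[:,2]>.112)&(q[:,2]<.128)&(np.abs(q[:,1])<.03)]; print(" plates",np.percentile(pl,[2,98],axis=0).round(4).tolist())
    return O,g,q
E
python3 - <<'E'
from fit import *
z=np.load("w1.npz"); fit("wrist",cloud(z["d"],np.array(camera_model("wrist")["K"]),z["R"],z["t"]),z["d"])
z=np.load("top0.npz"); m=camera_model("top"); fit("top",cloud(z["d"],*[np.array(m[k]) for k in("K","R","t")]),z["d"])
E
```

```text
wrist ztop 0.0999948523064326
 yaw 9.182835323012128 -0.0017665665138550607 0.001765085821950994 width 0.1491765418475069 origin [ 0.59022739 -0.13547712]
 xh [(-0.16, 0), (-0.155, 0), (-0.15, 0), (-0.145, 0), (-0.14, 0), (-0.135, 0), (-0.13, 99), (-0.125, 276), (-0.12, 509), (-0.115, 0), (-0.11, 0), (-0.105, 0), (-0.1, 0), (-0.095, 0), (-0.09, 247), (-0.085, 303), (-0.08, 333)]
 bat n 13630 [[0.0185, -0.0396, 0.1806], [0.039, -0.0066, 0.4284], [0.0425, 0.0384, 0.4374]]
 plates [[-0.0304, -0.0161, 0.1128], [0.0319, 0.0168, 0.1232]]
top ztop 0.09911995827104199
 yaw 9.122003992169578 0.0009769429527237811 -0.0009765892722084003 width 0.1487082942989329 origin [ 0.58719384 -0.13293277]
 xh [(-0.16, 0), (-0.155, 0), (-0.15, 0), (-0.145, 0), (-0.14, 0), (-0.135, 0), (-0.13, 43), (-0.125, 79), (-0.12, 69), (-0.115, 0), (-0.11, 0), (-0.105, 0), (-0.1, 0), (-0.095, 0), (-0.09, 65), (-0.085, 82), (-0.08, 80)]
 bat n 94 [[0.0212, -0.006, 0.1445], [0.0363, 0.0021, 0.173], [0.0545, 0.0068, 0.1844]]
 plates [[-0.0297, -0.0158, 0.1124], [0.0303, 0.0153, 0.1264]]
```

Run:
```python
from fit import *
m=camera_model("wrist"); T=np.array(m["tool_from_camera"]); K=np.array(m["K"])
yaw=np.deg2rad(9.2); X=np.array([np.cos(yaw),np.sin(yaw),0]); Z=np.array([0,0,1.]); Y=np.cross(Z,X)
R=np.stack([-X,Y,-Z],1); q=Rn.from_matrix(R).as_quat()
tgt=np.array([0.585,-0.135,0.1]); a=R@T[:3,2]; c=R@T[:3,3]
p=np.array([0,0,0.33]); o=p+c; hit=o+(o[2]-0.1)/-a[2]*a; p[:2]=tgt[:2]-hit[:2]; print(p,solve_ik(p,q))
reach(p,q); hold(0.3)
s=read_state(); im,d=get_image("wrist"); Rw,tw=wristRt(s)
np.savez("w2.npz",p=im,d=d,R=Rw,t=tw); cv2.imwrite("pics/w2.png",im[:,:,::-1]); print(s["time_s"],s["contact_force"])
W=cloud(d,K,Rw,tw); W[W[...,2]>.25]=9; O,g,qq=fit("w2",W,d)
# IK preview, both flips, along the bat swing
O=np.array([.5888,-.1342])
for f in (1,-1):
  for th in (.4,0,-.4):
    Zb=np.sin(th)*X+np.cos(th)*Z; Rg=np.stack([f*np.cross(Y,Zb),-f*Y,-Zb],1)
    pos=np.r_[O,.07]+Zb*(.107-.008)
    print(f,th,pos.round(3),solve_ik(pos,Rn.from_matrix(Rg).as_quat()))
```

```text
[ 0.55103872 -0.14130415  0.33      ] [-3.85732312e-01  3.76665086e-01  1.23272939e+00 -4.44089210e-16
  1.53219818e+00 -2.11709893e+00]
6.725 [ 0.9784831  -0.60151148 -0.44269807]
w2 ztop 0.10018303954936222
 yaw 9.172943144142295 0.0017837868183503192 -0.0017848410186248969 width 0.14920293424102024 origin [ 0.58921649 -0.13488575]
 xh [(-0.16, 0), (-0.155, 0), (-0.15, 0), (-0.145, 0), (-0.14, 0), (-0.135, 0), (-0.13, 334), (-0.125, 557), (-0.12, 442), (-0.115, 0), (-0.11, 0), (-0.105, 0), (-0.1, 0), (-0.095, 0), (-0.09, 525), (-0.085, 461), (-0.08, 545)]
 bat n 641 [[0.0205, -0.007, 0.1451], [0.0327, -0.0002, 0.1747], [0.0541, 0.0067, 0.184]]
 plates [[-0.0311, -0.0159, 0.1122], [0.0305, 0.0158, 0.1251]]
1 0.4 [ 0.627 -0.128  0.161] [-0.24779383  0.8563478   0.89732089 -0.157982    1.75578797  1.16226158]
1 0 [ 0.589 -0.134  0.169] [-3.50944090e-01  5.47610313e-01  1.40197737e+00 -4.44089210e-16
  1.19200498e+00  1.05928195e+00]
1 -0.4 [ 0.551 -0.14   0.161] [-0.51710756  0.35162924  1.83886478  0.40243117  0.67308718  0.61159601]
-1 0.4 [ 0.627 -0.128  0.161] [-0.24779383  0.8563478   0.89732089 -0.157982    1.75578797 -1.97933107]
-1 0 [ 0.589 -0.134  0.169] [-3.50944090e-01  5.47610313e-01  1.40197737e+00 -4.44089210e-16
  1.19200498e+00 -2.08231071e+00]
-1 -0.4 [ 0.551 -0.14   0.161] [-0.51710756  0.35162924  1.83886478  0.40243117  0.67308718 -2.52999665]
```

```bash
cat > g.py <<'E'
from fit import *
yaw=np.deg2rad(9.18); O=np.array([.5897,-.1352,0]); Z=np.array([0,0,1.])
X=np.array([np.cos(yaw),np.sin(yaw),0]); Y=np.cross(Z,X); M=np.stack([X,Y,Z],1)
qd=Rn.from_matrix(np.stack([-X,Y,-Z],1)).as_quat()
w=lambda x,y,z: O+M@np.array([x,y,z])
loc=lambda p: M.T@(np.array(p)-O)
def bat(th,r,dx=0,dy=0):   # th: lean away from the drawer, r: grasp point distance from the swing axis
    Zb=np.sin(th)*X+np.cos(th)*Z; R=np.stack([-np.cross(Y,Zb),Y,-Zb],1)
    return O+.07*Z+Zb*(r-.008)+dx*X+dy*Y, Rn.from_matrix(R).as_quat()
def st(tag):
    s=read_state(); print(tag,"t%.2f"%s["time_s"],"loc",(loc(s["eef_pos"])*1e3).round(1),"F",(M.T@s["contact_force"]).round(1),"grip",round(s["grip_width"],4),round(s["grip_force"],1)); return s
E
python3 - <<'E'
from g import *
command_gripper(0,30); st("closed")
move_straight(w(-.175,0,.2),qd,speed=.2); move_straight(w(-.175,0,.058),speed=.15); hold(.2); st("down")
print(move_straight(w(-.095,0,.058),speed=.04,max_force=15)); hold(.2); st("pushed")
move_straight(w(-.175,0,.058),speed=.12); move_straight(w(-.14,0,.25),speed=.2); hold(.2)
s=st("back"); im,d=get_image("wrist"); R,t=wristRt(s); cv2.imwrite("pics/w3.png",im[:,:,::-1])
W=cloud(d,np.array(camera_model("wrist")["K"]),R,t); W[W[...,2]>.22]=9
q=(W-O)@M; k=(d>0)&(np.abs(q[...,1])<.06)&(np.abs(q[...,2]-.092)<.012)
h=np.histogram(q[k][:,0],bins=np.arange(-.14,-.07,.004)); print([(round(float(b),3),int(c)) for b,c in zip(h[1],h[0])])
E
```

```text
closed t7.54 loc [-3.91e+01  1.00e-01  3.30e+02] F [-0.   0.   0.5] grip -0.0002 0.0
down t9.93 loc [-174.7   -0.3   58.6] F [-0.4  0.1 -0.7] grip -0.0002 0.0
True
pushed t11.51 loc [-116.5    0.6   57.3] F [ 0.4 -0.5  0.4] grip 0.0003 0.0
back t13.47 loc [-1.404e+02  2.000e-01  2.492e+02] F [ 0.  -0.3 -0.9] grip 0.0004 0.0
[(-0.14, 0), (-0.136, 0), (-0.132, 0), (-0.128, 0), (-0.124, 0), (-0.12, 0), (-0.116, 0), (-0.112, 0), (-0.108, 0), (-0.104, 827), (-0.1, 516), (-0.096, 469), (-0.092, 567), (-0.088, 416), (-0.084, 372), (-0.08, 356), (-0.076, 265)]
```

View pics/w3.png

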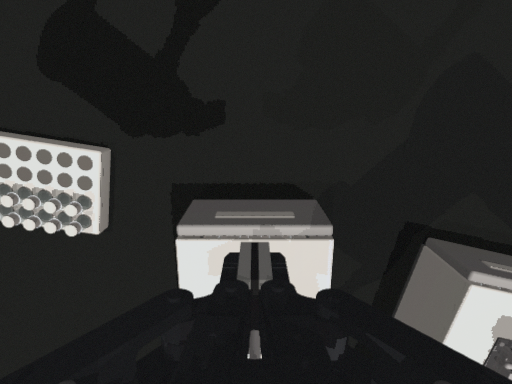

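Run:
```python
from g import *
move_straight(w(-.135,0,.25),speed=.2); move_straight(w(-.135,0,.058),speed=.2)
print(move_straight(w(-.1,0,.058),speed=.02,max_force=8)); s=st("touch")
p=loc(s["eef_pos"]); move_straight(w(p[0]+.0015,0,.058),speed=.02,max_force=30); hold(.3); st("press")
move_straight(w(-.14,0,.058),speed=.12); move_straight(w(-.12,0,.25),speed=.25)
command_gripper(.05)
P,q=bat(.4,.18); move_straight(w(.0,0,.3),q,speed=.2); st("above")
move_straight(P,q,speed=.2); hold(.1); st("pre")
im,d=get_image("wrist"); cv2.imwrite("pics/w4.png",im[:,:,::-1])
im,d=get_image("side"); cv2.imwrite("pics/s4.png",cv2.resize(im[60:300,150:400,::-1],None,fx=2.4,fy=2.4))
```

```text
True
touch t15.90 loc [-116.3    0.4   57.5] F [-0.2  0.5 -0.6] grip 0.0001 0.0
press t16.45 loc [-116.3    0.5   57.5] F [-5.4 -1.2  1.1] grip -0.0002 0.0
above t19.18 loc [ -0.3  -0.  299.6] F [-0.8 -0.6 -0.3] grip 0.0496 0.0
pre t19.93 loc [ 66.6  -0.4 230.7] F [-0.   1.1  0.7] grip 0.05 0.0
```

View pics/s4.png

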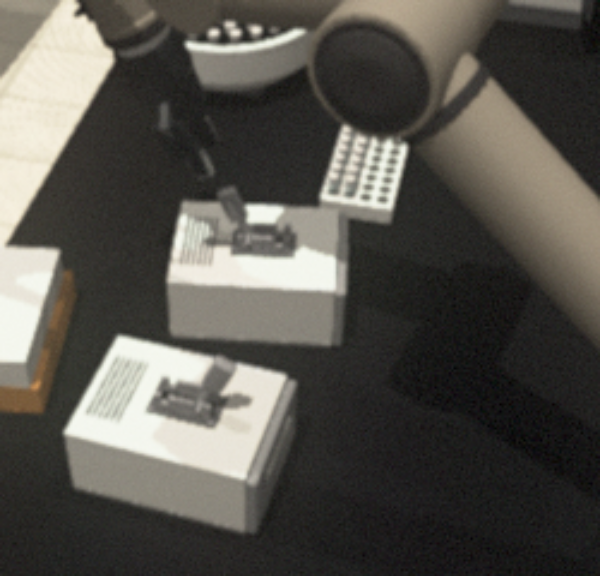

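View pics/w4.png

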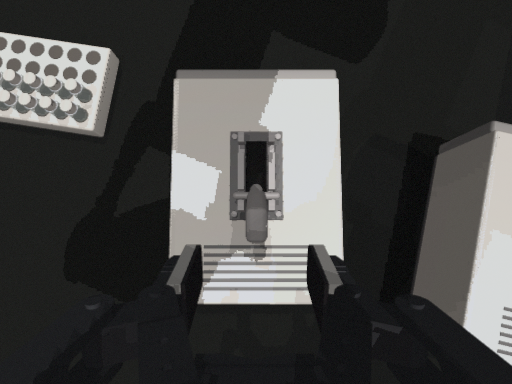

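Run:
```python
from g import *
P,q=bat(.4,.099); print(move_straight(P,q,speed=.08,max_force=10)); st("at")
command_gripper(0,25); hold(.2); st("grip25")
command_gripper(0,70); hold(.2); st("grip70")
P,q=bat(.4,.109); print(move_straight(P,q,speed=.03,max_force=40)); hold(.3); st("pulled")
im,d=get_image("side"); cv2.imwrite("pics/s5.png",cv2.resize(im[60:300,150:400,::-1],None,fx=2.4,fy=2.4))
```

```text
False
at t21.18 loc [ 3.580e+01 -1.000e-01  1.544e+02] F [-0.  -0.4 -0.1] grip 0.0502 0.0
grip25 t21.79 loc [ 35.6   0.3 154.1] F [1.6 2.9 1.5] grip 0.0138 30.5
grip70 t22.21 loc [ 35.6   0.2 154.1] F [2.1 4.6 5.1] grip 0.0129 70.5
False
pulled t22.99 loc [ 39.2   0.2 162.8] F [-1.3  3.7 -7.4] grip 0.0134 68.6
```

Run:
```python
from g import *
for th in (.3,.2,.1,0,-.1,-.2,-.3,-.4):
    P,q=bat(th,.109); hit=move_straight(P,q,speed=.06,max_force=30); st(f"{th} {hit}")
    if hit: break
hold(.3); st("end")
im,d=get_image("side"); cv2.imwrite("pics/s6.png",cv2.resize(im[60:300,150:400,::-1],None,fx=2.4,fy=2.4))
```

```text
0.3 False t23.36 loc [2.970e+01 1.000e-01 1.675e+02] F [-0.6  3.5 -7.9] grip 0.0132 68.7
0.2 False t23.68 loc [2.000e+01 1.000e-01 1.696e+02] F [-0.5  2.8 -8. ] grip 0.0132 68.8
0.1 False t23.99 loc [1.010e+01 1.000e-01 1.708e+02] F [ 1.1  4.  -7.9] grip 0.0128 68.7
0 False t24.31 loc [-2.000e-01  1.000e-01  1.711e+02] F [ 0.3  4.3 -6.7] grip 0.0127 68.6
-0.1 False t24.62 loc [-9.900e+00  1.000e-01  1.708e+02] F [ 1.4  5.4 -7. ] grip 0.0132 68.8
-0.2 False t24.94 loc [-1.970e+01  1.000e-01  1.694e+02] F [ 1.3  6.2 -7.4] grip 0.0133 68.8
-0.3 False t25.26 loc [-2.940e+01  1.000e-01  1.668e+02] F [ 2.6  5.  -8. ] grip 0.0134 68.9
-0.4 False t25.57 loc [-3.840e+01  1.000e-01  1.637e+02] F [ 3.3  5.9 -6.7] grip 0.0135 69.0
end t25.88 loc [-38.1   0.2 163.4] F [ 2.4  4.1 -6.5] grip 0.0134 69.0
```

View pics/s6.png

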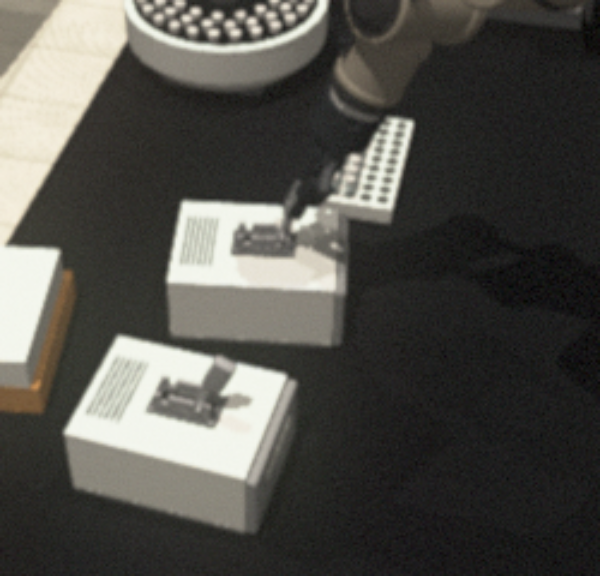

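Run:
```python
from g import *
P,q=bat(-.4,.0995); print(move_straight(P,q,speed=.03,max_force=18)); hold(.2); st("lowered")
command_gripper(.05); hold(.2); st("released")
P,q=bat(-.4,.19); move_straight(P,q,speed=.15); hold(.2); st("off")
move_straight(w(-.15,0,.32),qd,speed=.2); hold(.2)
def hi(c,W,d,ctr):
    k=(d>0)&(np.hypot(W[...,0]-ctr[0],W[...,1]-ctr[1])<.07)&(W[...,2]>.135)&(W[...,2]<.22); q=W[k]-ctr; print(c,len(q),np.percentile(q@M,[2,50,98],axis=0).round(4).tolist())
im,d=get_image("side"); cv2.imwrite("pics/s7.png",cv2.resize(im[60:300,150:400,::-1],None,fx=2.4,fy=2.4)); m=camera_model("side"); W=cloud(d,*[np.array(m[k]) for k in("K","R","t")]); hi("side open",W,d,O)
im,d=get_image("top"); cv2.imwrite("pics/t7.png",cv2.resize(im[100:250,150:400,::-1],None,fx=3,fy=3)); m=camera_model("top"); W=cloud(d,*[np.array(m[k]) for k in("K","R","t")]); hi("top open",W,d,O)
hi("top shut",W,d,np.array([.606,.138,0]))
st("end")
```

```text
True
lowered t26.50 loc [-34.7   0.5 155.1] F [-2.   1.1  5.9] grip 0.0132 71.0
released t27.14 loc [-36.9   2.4 152.2] F [ 1.2 -0.9 -0.2] grip 0.0499 0.0
off t28.11 loc [-71.    0.3 236.6] F [-0.7  0.1 -0.3] grip 0.0504 0.0
side open 124 [[-0.0549, -0.0037, 0.1385], [-0.0393, 0.0064, 0.1629], [-0.0229, 0.0113, 0.1814]]
top open 86 [[-0.0552, -0.0035, 0.1455], [-0.0392, 0.005, 0.176], [-0.0208, 0.0097, 0.1857]]
top shut 76 [[-0.0507, 0.0002, 0.145], [-0.0368, 0.0081, 0.1784], [-0.0198, 0.0175, 0.1835]]
end t29.13 loc [-1.502e+02  1.000e-01  3.195e+02] F [ 0.2 -0.   0.7] grip 0.0503 0.0
```

View pics/s7.png

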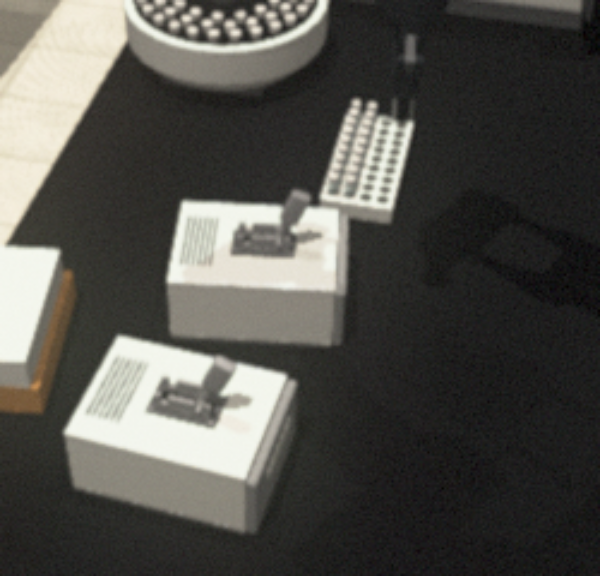

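View pics/t7.png

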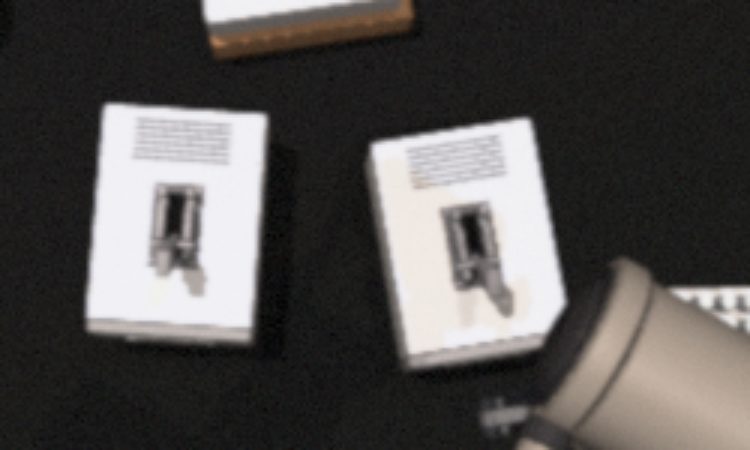

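Run:
```python
from g import *
reach([.551,-.1413,.33],qd); hold(.3); s=st("look"); im,d=get_image("wrist"); R,t=wristRt(s)
K=np.array(camera_model("wrist")["K"]); W=cloud(d,K,R,t)
z=np.load("w2.npz"); W0=cloud(z["d"],K,z["R"],z["t"])
for n,A in(("before",W0),("now",W)):
    q=(A-O)@M; k=(np.abs(q[...,0])<.08)&(np.abs(q[...,1])<.02)&(q[...,2]>.135)&(q[...,2]<.21); b=q[k]
    r=np.hypot(b[:,0],b[:,2]-.07); print(n,len(b),"r",np.percentile(r,[50,90,98]).round(4),"lean",np.median(np.arctan2(b[:,0],b[:,2]-.07)).round(3))
    k=(np.abs(q[...,1])<.06)&(np.abs(q[...,2]-.092)<.008)&(q[...,0]<-.08); print(" min x",np.percentile(q[k][:,0],2).round(4))
```

```text
look t29.96 loc [-3.990e+01 -1.000e-01  3.305e+02] F [ 0.8 -1.3 -0.2] grip 0.0499 0.0
before 641 r [0.1096 0.1201 0.1208] lean 0.298
 min x -0.1281
now 446 r [0.1193 0.1206 0.1212] lean -0.37
 min x -0.1016
```

```bash
python3 -c "
from workcell import *
print(finish_job())"
```

```text
the job is handed in; nothing more can be done
None
```

The open drawer is pushed fully home and its bat is flipped to the drawer side, seated in its notch (tip 120.6 mm from the pivot, 120 expected). The neighbouring module and the loose things were not touched, and the job was handed in at about 30 s.

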